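# Find the softest shock mount and push its tag down

### The job

One of the three look-alike spring mounts on the grey plate is clearly softer than the other two, which can only be felt. Press their black pads down with the fingertips, not the arm, to find the softest one, press that one too, and afterwards push the orange tag beside it fully down, leaving the other two tags up. Lift nothing, and leave the loose bolts, nut, washer, wrench and bottle where they are.

Things in the scene. Friction and masses are not known exactly. Their poses are not given: they have to be found in the camera images.
- plate: fixed grey steel plate, 170 x 420 x 10 mm; origin: centre of its underside; y along its length, x across (away from the robot at yaw 0). Three look-alike mounts stand on it at places 1, 2, 3 (y = +130, 0, -130 mm); which of a, b, c stands where changes each run. Each is a blue base, 150 x 66 x 8 mm, with its own pad (plate x = +25 mm) and tag (x = -45 mm, robot side)
- place1_pad (a point): place 1: centre of the top of the unpressed spring pad, 92 mm above the bench. The pad is a black rubber disc, 56 mm across, with a coil spring below it, over a dark steel cup 60 mm across. The point stays when the pad goes down.
- place1_tag (a point): place 1: centre of the top of the raised tag 80 mm above the bench. The tag is a flat orange plate, 30 x 34 x 6 mm, on a stem in an aluminium block 24 x 26 mm; it belongs to the pad beside it, 70 mm away along the plate's x. The point stays when the tag goes down.
- place2_pad (a point): place 2: centre of the top of the unpressed spring pad, 92 mm above the bench. The pad is a black rubber disc, 56 mm across, with a coil spring below it, over a dark steel cup 60 mm across. The point stays when the pad goes down.
- place2_tag (a point): place 2: centre of the top of the raised tag 80 mm above the bench. The tag is a flat orange plate, 30 x 34 x 6 mm, on a stem in an aluminium block 24 x 26 mm; it belongs to the pad beside it, 70 mm away along the plate's x. The point stays when the tag goes down.
- place3_pad (a point): place 3: centre of the top of the unpressed spring pad, 92 mm above the bench. The pad is a black rubber disc, 56 mm across, with a coil spring below it, over a dark steel cup 60 mm across. The point stays when the pad goes down.
- place3_tag (a point): place 3: centre of the top of the raised tag 80 mm above the bench. The tag is a flat orange plate, 30 x 34 x 6 mm, on a stem in an aluminium block 24 x 26 mm; it belongs to the pad beside it, 70 mm away along the plate's x. The point stays when the tag goes down.
- pad_a (a joint): how far the pad of mount a is pressed: 0 at rest to 0.012 m at its stop; it springs back. Any pad starts to move at about 1.5 N; 8 mm down takes about 4 N on the softest, 8.5 N or more on the others (at the stop 5 N, and 12 N or more). Where mount a stands is not told.
- tag_a (a joint): how far the tag of mount a is pushed down: 0 as it starts, raised; 0.016 m is fully down, on its block. It moves with a steady push of about 4 N and stays where it is left; pushing cannot bring it up again. Where mount a stands is not told.
- pad_b (a joint): how far the pad of mount b is pressed: 0 at rest to 0.012 m at its stop; it springs back. Any pad starts to move at about 1.5 N; 8 mm down takes about 4 N on the softest, 8.5 N or more on the others (at the stop 5 N, and 12 N or more). Where mount b stands is not told.
- tag_b (a joint): how far the tag of mount b is pushed down: 0 as it starts, raised; 0.016 m is fully down, on its block. It moves with a steady push of about 4 N and stays where it is left; pushing cannot bring it up again. Where mount b stands is not told.
- pad_c (a joint): how far the pad of mount c is pressed: 0 at rest to 0.012 m at its stop; it springs back. Any pad starts to move at about 1.5 N; 8 mm down takes about 4 N on the softest, 8.5 N or more on the others (at the stop 5 N, and 12 N or more). Where mount c stands is not told.
- tag_c (a joint): how far the tag of mount c is pushed down: 0 as it starts, raised; 0.016 m is fully down, on its block. It moves with a steady push of about 4 N and stays where it is left; pushing cannot bring it up again. Where mount c stands is not told.
- bolt_1: hexagon bolt in yellow metal standing on its head: head 28 mm across the corners, 10 mm high, shank 16 mm thick, 80 mm tall in all; origin under the head; loose on the plate between places 1 and 2
- bolt_2: hexagon bolt in yellow metal standing on its head: head 28 mm across the corners, 10 mm high, shank 16 mm thick, 80 mm tall in all; origin under the head; loose on the plate between places 2 and 3
- bolt_3: hexagon bolt in yellow metal standing on its head: head 28 mm across the corners, 10 mm high, shank 16 mm thick, 80 mm tall in all; origin under the head; loose on the bench left of the plate
- nut: loose steel hexagon nut lying on the plate between the tags of places 1 and 2, 35 mm across the corners, 16 mm high; origin under its centre
- washer: loose steel ring lying on the bench, 48 mm across, 6 mm high; origin under its centre
- wrench: loose steel wrench lying on the bench along its own x, 180 mm long; origin at the underside of its middle
- bottle: clear bottle with a blue cap standing on the bench on the robot's left, 66 mm across, 160 mm tall; origin under its centre

How it is judged:
On the way, in this order (a step that is already met when the one before it is completed fails the run):
1. the pad of the softest mount (b) has been pressed at least 3 mm down, its tag still up (value of joint pad_b above 0.003 m and value of joint tag_b below 0.008 m), for 0.1 s.
2. the tag of the softest mount (b) is fully down (value of joint tag_b above 0.013 m), for 0.1 s.
At the end, for the whole second after the job is handed in: The softest mount's tag is down (13 of its 16 mm or more), the other two tags are up (pushed less than 8 mm), all pads have sprung back, and every loose thing stands within 20 mm of where it was, the bolts and the bottle upright (value of joint tag_b above 0.013 m and value of joint each of tag_a, tag_c below 0.008 m and value of joint each of pad_a, pad_b, pad_c below 0.002 m and distance of each of bolt_1, bolt_2, nut, bolt_3, washer, wrench, bottle from where it was at the start of the episode below 0.02 m and angle between each of bolt_1, bolt_2, bolt_3, bottle's own z axis and vertical below 0.3 rad); the robot touches nothing.
It fails at once if a tag of one of the firmer mounts (a, c) was pushed 8 mm down or more (value of joint any of tag_a, tag_c above 0.008 m).
It fails at once if the arm or the gripper's body, not the fingers, pressed on something (contact force between the arm and anything else above 5 N).
It fails at once if a loose bystander was lifted, carried or shoved more than 20 mm (distance of any of bolt_1, bolt_2, nut, bolt_3, washer, wrench, bottle from where it was at the start of the episode above 0.02 m).
It also fails if it takes over 64 s, if anything falls off the work surface, if the arm or the gripper's body presses on something with over 40 N, if the wrist force passes 120 N, or if a joint passes its speed limit or range.

### The arm

A 6-joint arm with a two-finger parallel gripper is mounted at the origin on the work surface. World frame = base frame: x ahead of the robot, y to its left, z up, the work surface at z = 0. Lengths are in m, angles in rad, forces in N, time in s.
With the tool pointing down it reaches from about 0.275 to 0.725 m from the base axis. Payload 15.9 kg.
Tool frame: the origin (TCP) lies at the very end of the fingers, on their centre line; the grasp point (between the pads) lies 19 mm behind it (manip.grip_point_offset is the distance from the TCP to the grasp point, in m); z points along the fingers, y is the line along which they close (so a half turn about z gives the same grasp; the last joint's range is limited). The gripper opens to 85 mm and grips with 20 to 120 N. Pads are 22 mm wide; open, the fingers measure 114 mm over their backs; the gripper's body (76 mm by 85 mm) begins 54 mm behind the grasp point. The pads swing forward as they close: fully open they stand 13 mm farther back than shut.
Start: joints at [1.333, 0.213, -0.034, 1.323, 0, 1.571], TCP at [0.118, 0.486, 0.231] pointing down, gripper open.
Joint ranges: [-2.98, 2.98], [-0.74, 1.72], [-1.14, 1.35], [-2.1, 2.04], [-1.57, 1.44], [-3.14, 3.14]. Speed limits (rad/s): [1.89, 1.89, 2.39, 2.57, 3.14, 3.14].

### API

Orientations are given as a 3x3 rotation matrix whose columns are the frame's x, y, z axes.
In Python, from rig import status, viewer, manip gives the robot as it stands.
- The arm moves only by the tool drive_tool, never from a script. Its argument "increments" is a list of rows, each an object with "delta_pos": the shift along the world's x, y, z in m, a list of three; "angular": the turn, a rotation vector about the world's x, y, z in rad, a list of three; "jaw": the finger opening in m, from 0 to 0.0854. A call has 1 to 12 rows; each row shifts and turns the commanded pose from where the row before left it; what a row does not reach is not made up. A row lasts 1/12 s, in which the tool goes at most 41.7 mm and 7.16 degrees, less where a joint would pass 70% of its speed; a pose out of reach is approached as far as the arm can. A call is refused whole if a number of a shift passes 0.0417 or a number of a turn 0.125, either way. A call with a gripper value outside its range is refused whole. The fingers move at their own pace and stop on an object; "grip_force" is the grip in N (left out, the last holds). Time passes only in rows, so rows that do not move let the fingers close. It gives the time, the measured TCP pose, the force, the opening and the grip force at its end, in the units of the state.
- status.sense(): the state, without advancing time (a new reading comes with each control period).
- viewer.snapshot(name): name is "side" or "top"; returns a dict with "color" (480x640x3 uint8, blue, green, red), "depth" (480x640 float32, m along the optical axis (not along the pixel's ray), 0 where there is no reading), "fx", "fy", "cx", "cy" (pixels), "k1" (the pictures are not rectified: a ray, as slopes to the right and down, at radius r is drawn at 1 + k1 r^2 times it, then the intrinsics apply), "eye" and "rotation" of the camera in the world. Camera axes: x right, y up, looking along -z (the intrinsics and any distortion apply to the point x, -y, -z); pixel columns grow to the right and rows downward; lengths in m; the calibration is good to about 2 mm. A picture is of the moment at which its call begins.
- manip.finish_job(): hands the job in; it is judged then, once.
The state is a dict: "time_s": time; "joints": joint angles; "dq": joint speeds; "tau": joint torques, N m; "eef_pos": TCP position; "tcp_rot": TCP orientation; "force": force on the tool from outside, world axes, zero at the start; "wrist_torque": the same for the moment, N m; "width": opening from 0.0 (shut) to 1.0 (fully open); "gripper_force": force on a finger pad.
Only numpy, scipy, OpenCV 4.12 (cv2) and the standard library are available. Lean on these libraries where they do the work, as an engineer would, in place of code of your own. Each camera call takes 0.05 s, during which the arm holds its last target. There are 200 camera calls.

## Working session

There is one attempt and no reset: what is moved stays moved. The work goes in short steps, Python scripts to look and compute and a tool call to move; the robot and the scene stay as the last step left them, time stands still between calls to the robot, and variables do not carry over. Pictures are saved under pics/ and viewed, at most 10 in all, crops included, and the job is handed in when it is done.

Besides the shell and the picture viewer there is one more tool, called after "Request:" by a JSON object that holds its "method" and its "body". drive_tool: Moves the arm, as the interface text tells. Its arguments: {"type":"object","properties":{"increments":{"type":"array"},"grip_force":{"type":"number"}},"required":["increments"]}

```bash
mkdir -p pics; cat > h.py <<'E'
import numpy as np, cv2
from rig import status, viewer, manip
def ray(s,u,v):
    x,y=(u-s["cx"])/s["fx"],(v-s["cy"])/s["fy"]
    a,b=x,y
    for _ in range(20):
        k=1+s["k1"]*(a*a+b*b); a,b=x/k,y/k
    d=np.array(s["rotation"])@np.array([a,-b,-1.]); return np.array(s["eye"]),d
def onplane(s,u,v,z):
    e,d=ray(s,u,v); return e+d*(z-e[2])/d[2]
def blobs(s,lo,hi,amin=60):
    m=cv2.inRange(cv2.cvtColor(s["color"],cv2.COLOR_BGR2HSV),np.array(lo),np.array(hi))
    n,_,st,c=cv2.connectedComponentsWithStats(m)
    return [(c[i].round(1),st[i].tolist()) for i in range(1,n) if st[i][4]>amin]
E
python3 - <<'E'
from h import *
t=viewer.snapshot("top");cv2.imwrite("pics/top0.png",t["color"])
s=viewer.snapshot("side");cv2.imwrite("pics/side0.png",s["color"])
for n,v in(("top",t),("side",s)):
    print(n,np.round(v["eye"],3),np.round(v["rotation"],2).tolist())
    for c,st in blobs(v,(5,150,120),(18,255,255)): print(c,st,onplane(v,*c,.08).round(4))
x=status.sense();print(x["time_s"],x["eef_pos"],x["force"],np.round(x["tcp_rot"],3).tolist(),x["width"])
E
```

```text
top [0.385 0.008 1.11 ] [[0.01, 0.99, -0.14], [-1.0, 0.01, 0.01], [0.01, 0.14, 0.99]]
[257.2  68.7] [252, 63, 12, 13, 124] [0.8783 0.125  0.08  ]
[396.8  70.8] [392, 66, 11, 11, 92] [ 0.8795 -0.1598  0.08  ]
[256.6  84.1] [251, 78, 12, 13, 118] [0.8447 0.1251 0.08  ]
[414.8 117. ] [382, 111, 74, 8, 98] [ 0.7806 -0.1946  0.08  ]
[377.1 229.7] [368, 222, 19, 17, 265] [ 0.5499 -0.1172  0.08  ]
[310.4 236.6] [302, 229, 18, 16, 259] [0.5346 0.0116 0.08  ]
[243.2 243.6] [234, 236, 19, 16, 265] [0.5191 0.1405 0.08  ]
[ 25.3 339.9] [0, 292, 54, 92, 1679] [0.3256 0.5588 0.08  ]
side [ 0.305 -0.593  0.883] [[0.93, 0.3, -0.23], [-0.38, 0.72, -0.58], [-0.01, 0.63, 0.78]]
[160.8 114.9] [122, 77, 85, 77, 845] [0.3047 0.5544 0.08  ]
[293.3 200. ] [285, 193, 18, 15, 158] [0.518  0.1388 0.08  ]
[321.6 240.4] [313, 233, 19, 16, 189] [0.533  0.0098 0.08  ]
[354.1 286.7] [344, 278, 21, 19, 228] [ 0.5481 -0.1189  0.08  ]
0.1 [0.11769904 0.48565975 0.23086509] [0.80531077 0.08438725 1.017355  ] [[-0.972, 0.236, -0.0], [0.236, 0.972, -0.001], [0.0, -0.001, -1.0]] 1.0034883471996745
```

View pics/top0.png

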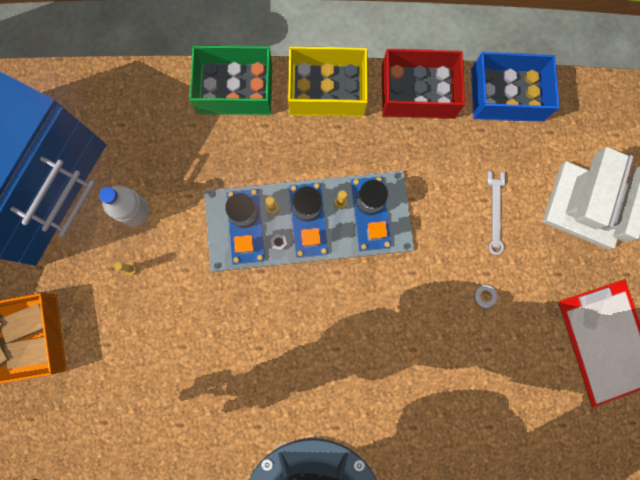

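View pics/side0.png

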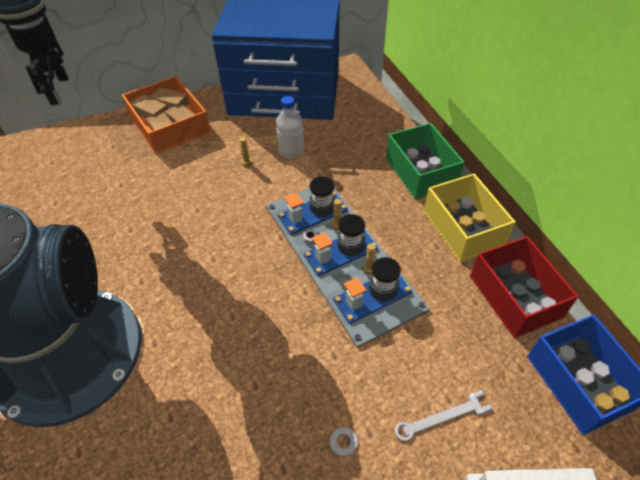

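The top view shows the tags at (243,244), (310,237) and (377,230), with the pads just beyond them at (241,209), (307,202) and (372,195). The side view agrees, and the plate yaw is about 0.118 rad. That puts the pads at (.588,.148), (.6035,.019) and (.6185,-.110). I'll go to place 1 with the fingers shut.

Request:
{"method": "drive_tool", "body": {"increments": [{"delta_pos": [0.0235, -0.017, 0], "angular": [0, 0, 0], "jaw": 0}, {"delta_pos": [0.0235, -0.017, 0], "angular": [0, 0, 0], "jaw": 0}, {"delta_pos": [0.0235, -0.017, 0], "angular": [0, 0, 0], "jaw": 0}, {"delta_pos": [0.0235, -0.017, 0], "angular": [0, 0, 0], "jaw": 0}, {"delta_pos": [0.0235, -0.017, 0], "angular": [0, 0, 0], "jaw": 0}, {"delta_pos": [0.0235, -0.017, 0], "angular": [0, 0, 0], "jaw": 0}, {"delta_pos": [0.0235, -0.017, 0], "angular": [0, 0, 0], "jaw": 0}, {"delta_pos": [0.0235, -0.017, 0], "angular": [0, 0, 0], "jaw": 0}, {"delta_pos": [0.0235, -0.017, 0], "angular": [0, 0, 0], "jaw": 0}, {"delta_pos": [0.0235, -0.017, 0], "angular": [0, 0, 0], "jaw": 0}, {"delta_pos": [0.0235, -0.017, 0], "angular": [0, 0, 0], "jaw": 0}, {"delta_pos": [0.0235, -0.017, 0], "angular": [0, 0, 0], "jaw": 0}]}}

```text
time_s: 1.1
eef_pos: [0.4007, 0.2807, 0.2311]
tcp_rot: [[-0.972, 0.236, -0.0], [0.236, 0.972, -0.0], [0.0, -0.0, -1.0]]
force: [-0.0, 0.7, 0.6]
width: 0.003
gripper_force: 0.0
```

Request:
{"method": "drive_tool", "body": {"increments": [{"delta_pos": [0.0235, -0.017, 0], "angular": [0, 0, 0], "jaw": 0}, {"delta_pos": [0.0235, -0.017, 0], "angular": [0, 0, 0], "jaw": 0}, {"delta_pos": [0.0235, -0.017, 0], "angular": [0, 0, 0], "jaw": 0}, {"delta_pos": [0.0235, -0.017, 0], "angular": [0, 0, 0], "jaw": 0}, {"delta_pos": [0.0235, -0.017, 0], "angular": [0, 0, 0], "jaw": 0}, {"delta_pos": [0.0235, -0.017, 0], "angular": [0, 0, 0], "jaw": 0}, {"delta_pos": [0.0235, -0.017, 0], "angular": [0, 0, 0], "jaw": 0}, {"delta_pos": [0.0235, -0.017, 0], "angular": [0, 0, 0], "jaw": 0}, {"delta_pos": [0, 0, -0.03], "angular": [0, 0, 0], "jaw": 0}, {"delta_pos": [0, 0, -0.03], "angular": [0, 0, 0], "jaw": 0}, {"delta_pos": [0, 0, -0.03], "angular": [0, 0, 0], "jaw": 0}, {"delta_pos": [0, 0, -0.02], "angular": [0, 0, 0], "jaw": 0}]}}

```text
time_s: 2.1
eef_pos: [0.5866, 0.1454, 0.1181]
tcp_rot: [[-0.972, 0.236, -0.003], [0.236, 0.972, -0.001], [0.003, -0.001, -1.0]]
force: [-0.7, 0.0, -0.7]
width: -0.006
gripper_force: 0.0
```

Request:
{"method": "drive_tool", "body": {"increments": [{"delta_pos": [0, 0, 0], "angular": [0, 0, 0], "jaw": 0}, {"delta_pos": [0, 0, 0], "angular": [0, 0, 0], "jaw": 0}, {"delta_pos": [0, 0, 0], "angular": [0, 0, 0], "jaw": 0}, {"delta_pos": [0, 0, 0], "angular": [0, 0, 0], "jaw": 0}]}}

```text
time_s: 2.43
eef_pos: [0.5887, 0.1462, 0.1231]
tcp_rot: [[-0.972, 0.236, 0.002], [0.236, 0.972, 0.001], [-0.002, 0.001, -1.0]]
force: [-0.2, -0.9, 0.3]
width: 0.0
gripper_force: 0.0
```

```bash
python3 - <<'E'
from h import *
t=viewer.snapshot("top");s=viewer.snapshot("side")
cv2.imwrite("pics/n1.png",np.hstack([cv2.resize(v["color"][y:y+150,x:x+200],None,fx=2,fy=2) for v,x,y in((t,160,120),(s,240,100))]))
x=status.sense();print(x["time_s"],x["eef_pos"],x["force"],x["width"])
E
```

```text
2.5333 [0.58855729 0.14615535 0.12275848] [-0.35558555 -0.4254364  -0.03454236] -0.0013213827125634165
```

View pics/n1.png

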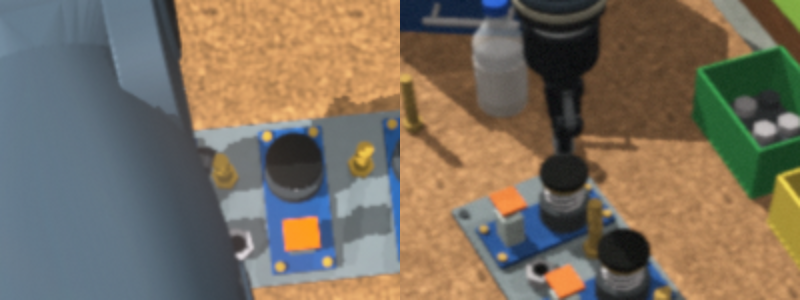

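The side view shows the shut fingers directly above pad 1, with the tip at about (565,150) in the pasted crop. Next I'll press it 8 mm and read the force.

Request:
{"method": "drive_tool", "body": {"increments": [{"delta_pos": [0, 0, -0.01], "angular": [0, 0, 0], "jaw": 0}, {"delta_pos": [0, 0, -0.01], "angular": [0, 0, 0], "jaw": 0}, {"delta_pos": [0, 0, -0.006], "angular": [0, 0, 0], "jaw": 0}, {"delta_pos": [0, 0, -0.003], "angular": [0, 0, 0], "jaw": 0}, {"delta_pos": [0, 0, -0.003], "angular": [0, 0, 0], "jaw": 0}, {"delta_pos": [0, 0, -0.003], "angular": [0, 0, 0], "jaw": 0}, {"delta_pos": [0, 0, -0.003], "angular": [0, 0, 0], "jaw": 0}, {"delta_pos": [0, 0, 0], "angular": [0, 0, 0], "jaw": 0}, {"delta_pos": [0, 0, 0], "angular": [0, 0, 0], "jaw": 0}, {"delta_pos": [0, 0, 0], "angular": [0, 0, 0], "jaw": 0}, {"delta_pos": [0, 0, 0], "angular": [0, 0, 0], "jaw": 0}]}}

```text
time_s: 3.45
eef_pos: [0.5875, 0.1459, 0.0837]
tcp_rot: [[-0.972, 0.235, -0.0], [0.235, 0.972, -0.0], [0.0, -0.0, -1.0]]
force: [-6.3, -1.8, 9.2]
width: -0.001
gripper_force: 4.5
```

Request:
{"method": "drive_tool", "body": {"increments": [{"delta_pos": [0, 0, 0], "angular": [0, 0, 0], "jaw": 0}]}}

```text
time_s: 3.53
eef_pos: [0.5875, 0.1459, 0.0837]
tcp_rot: [[-0.972, 0.236, -0.0], [0.236, 0.972, -0.0], [0.0, -0.0, -1.0]]
force: [-6.2, -0.3, 8.6]
width: -0.001
gripper_force: 4.5
```

Request:
{"method": "drive_tool", "body": {"increments": [{"delta_pos": [0, 0, 0], "angular": [0, 0, 0], "jaw": 0}]}}

```text
time_s: 3.62
eef_pos: [0.5875, 0.1458, 0.0837]
tcp_rot: [[-0.972, 0.236, -0.0], [0.236, 0.972, -0.0], [0.0, -0.0, -1.0]]
force: [-6.1, -1.1, 9.1]
width: -0.002
gripper_force: 4.5
```

Request:
{"method": "drive_tool", "body": {"increments": [{"delta_pos": [0, 0, 0], "angular": [0, 0, 0], "jaw": 0}]}}

```text
time_s: 3.7
eef_pos: [0.5875, 0.1458, 0.0837]
tcp_rot: [[-0.972, 0.236, -0.0], [0.236, 0.972, -0.0], [0.0, -0.0, -1.0]]
force: [-5.9, -1.6, 8.5]
width: -0.004
gripper_force: 4.5
```

Place 1 takes about 9 N at 8 mm, so it is firm. Next is place 2.

Request:
{"method": "drive_tool", "body": {"increments": [{"delta_pos": [0, 0, 0.019], "angular": [0, 0, 0], "jaw": 0}, {"delta_pos": [0, 0, 0.019], "angular": [0, 0, 0], "jaw": 0}, {"delta_pos": [0.003, -0.025, 0], "angular": [0, 0, 0], "jaw": 0}, {"delta_pos": [0.003, -0.026, 0], "angular": [0, 0, 0], "jaw": 0}, {"delta_pos": [0.003, -0.026, 0], "angular": [0, 0, 0], "jaw": 0}, {"delta_pos": [0.003, -0.025, 0], "angular": [0, 0, 0], "jaw": 0}, {"delta_pos": [0.003, -0.025, 0], "angular": [0, 0, 0], "jaw": 0}, {"delta_pos": [0, 0, 0], "angular": [0, 0, 0], "jaw": 0}, {"delta_pos": [0, 0, 0], "angular": [0, 0, 0], "jaw": 0}, {"delta_pos": [0, 0, 0], "angular": [0, 0, 0], "jaw": 0}, {"delta_pos": [0, 0, 0], "angular": [0, 0, 0], "jaw": 0}]}}

```text
time_s: 4.62
eef_pos: [0.6027, 0.0198, 0.1213]
tcp_rot: [[-0.972, 0.235, 0.0], [0.235, 0.972, 0.0], [0.0, 0.0, -1.0]]
force: [-0.4, 0.1, 0.1]
width: 0.003
gripper_force: 0.0
```

Request:
{"method": "drive_tool", "body": {"increments": [{"delta_pos": [0, 0, -0.01], "angular": [0, 0, 0], "jaw": 0}, {"delta_pos": [0, 0, -0.01], "angular": [0, 0, 0], "jaw": 0}, {"delta_pos": [0, 0, -0.006], "angular": [0, 0, 0], "jaw": 0}, {"delta_pos": [0, 0, -0.003], "angular": [0, 0, 0], "jaw": 0}, {"delta_pos": [0, 0, -0.003], "angular": [0, 0, 0], "jaw": 0}, {"delta_pos": [0, 0, -0.003], "angular": [0, 0, 0], "jaw": 0}, {"delta_pos": [0, 0, -0.003], "angular": [0, 0, 0], "jaw": 0}, {"delta_pos": [0, 0, 0], "angular": [0, 0, 0], "jaw": 0}, {"delta_pos": [0, 0, 0], "angular": [0, 0, 0], "jaw": 0}, {"delta_pos": [0, 0, 0], "angular": [0, 0, 0], "jaw": 0}, {"delta_pos": [0, 0, 0], "angular": [0, 0, 0], "jaw": 0}]}}

```text
time_s: 5.53
eef_pos: [0.6028, 0.019, 0.0836]
tcp_rot: [[-0.972, 0.236, 0.0], [0.236, 0.972, 0.0], [-0.0, 0.0, -1.0]]
force: [-2.5, 1.3, 3.2]
width: -0.003
gripper_force: 2.0
```

Request:
{"method": "drive_tool", "body": {"increments": [{"delta_pos": [0, 0, 0], "angular": [0, 0, 0], "jaw": 0}]}}

```text
time_s: 5.62
eef_pos: [0.6028, 0.019, 0.0835]
tcp_rot: [[-0.972, 0.236, 0.0], [0.236, 0.972, 0.0], [-0.0, 0.0, -1.0]]
force: [-2.3, 2.0, 4.0]
width: -0.004
gripper_force: 2.0
```

Request:
{"method": "drive_tool", "body": {"increments": [{"delta_pos": [0, 0, 0], "angular": [0, 0, 0], "jaw": 0}]}}

```text
time_s: 5.7
eef_pos: [0.6028, 0.0189, 0.0835]
tcp_rot: [[-0.972, 0.236, 0.0], [0.236, 0.972, 0.0], [-0.0, 0.0, -1.0]]
force: [-2.0, 0.6, 3.7]
width: 0.001
gripper_force: 2.0
```

Place 2 takes about 3.7 N, which makes it the soft one. I'll check place 3 to confirm.

Request:
{"method": "drive_tool", "body": {"increments": [{"delta_pos": [0, 0, 0.019], "angular": [0, 0, 0], "jaw": 0}, {"delta_pos": [0, 0, 0.019], "angular": [0, 0, 0], "jaw": 0}, {"delta_pos": [0.003, -0.026, 0], "angular": [0, 0, 0], "jaw": 0}, {"delta_pos": [0.003, -0.026, 0], "angular": [0, 0, 0], "jaw": 0}, {"delta_pos": [0.003, -0.026, 0], "angular": [0, 0, 0], "jaw": 0}, {"delta_pos": [0.003, -0.026, 0], "angular": [0, 0, 0], "jaw": 0}, {"delta_pos": [0.003, -0.025, 0], "angular": [0, 0, 0], "jaw": 0}, {"delta_pos": [0, 0, 0], "angular": [0, 0, 0], "jaw": 0}, {"delta_pos": [0, 0, 0], "angular": [0, 0, 0], "jaw": 0}, {"delta_pos": [0, 0, 0], "angular": [0, 0, 0], "jaw": 0}, {"delta_pos": [0, 0, 0], "angular": [0, 0, 0], "jaw": 0}]}}

```text
time_s: 6.62
eef_pos: [0.6177, -0.1092, 0.1212]
tcp_rot: [[-0.972, 0.235, -0.0], [0.235, 0.972, 0.0], [0.0, 0.0, -1.0]]
force: [0.3, 0.5, -0.1]
width: 0.001
gripper_force: 0.0
```

Request:
{"method": "drive_tool", "body": {"increments": [{"delta_pos": [0, 0, -0.01], "angular": [0, 0, 0], "jaw": 0}, {"delta_pos": [0, 0, -0.01], "angular": [0, 0, 0], "jaw": 0}, {"delta_pos": [0, 0, -0.006], "angular": [0, 0, 0], "jaw": 0}, {"delta_pos": [0, 0, -0.003], "angular": [0, 0, 0], "jaw": 0}, {"delta_pos": [0, 0, -0.003], "angular": [0, 0, 0], "jaw": 0}, {"delta_pos": [0, 0, -0.003], "angular": [0, 0, 0], "jaw": 0}, {"delta_pos": [0, 0, -0.003], "angular": [0, 0, 0], "jaw": 0}, {"delta_pos": [0, 0, 0], "angular": [0, 0, 0], "jaw": 0}, {"delta_pos": [0, 0, 0], "angular": [0, 0, 0], "jaw": 0}, {"delta_pos": [0, 0, 0], "angular": [0, 0, 0], "jaw": 0}, {"delta_pos": [0, 0, 0], "angular": [0, 0, 0], "jaw": 0}]}}

```text
time_s: 7.53
eef_pos: [0.6176, -0.1098, 0.084]
tcp_rot: [[-0.972, 0.235, 0.0], [0.235, 0.972, 0.0], [0.0, 0.0, -1.0]]
force: [-5.8, 3.5, 11.8]
width: 0.001
gripper_force: 6.0
```

Request:
{"method": "drive_tool", "body": {"increments": [{"delta_pos": [0, 0, 0], "angular": [0, 0, 0], "jaw": 0}]}}

```text
time_s: 7.62
eef_pos: [0.6175, -0.1098, 0.084]
tcp_rot: [[-0.972, 0.235, 0.0], [0.235, 0.972, 0.0], [0.0, 0.0, -1.0]]
force: [-5.9, 3.7, 12.1]
width: -0.002
gripper_force: 6.0
```

Place 3 takes about 12 N, so place 2 is the softest. I'll push its tag, at (.534,.011).

Request:
{"method": "drive_tool", "body": {"increments": [{"delta_pos": [0, 0, 0.019], "angular": [0, 0, 0], "jaw": 0}, {"delta_pos": [0, 0, 0.019], "angular": [0, 0, 0], "jaw": 0}, {"delta_pos": [-0.0167, 0.0241, 0], "angular": [0, 0, 0], "jaw": 0}, {"delta_pos": [-0.0167, 0.0241, 0], "angular": [0, 0, 0], "jaw": 0}, {"delta_pos": [-0.0167, 0.0241, 0], "angular": [0, 0, 0], "jaw": 0}, {"delta_pos": [-0.0167, 0.0241, 0], "angular": [0, 0, 0], "jaw": 0}, {"delta_pos": [-0.0167, 0.0241, 0], "angular": [0, 0, 0], "jaw": 0}, {"delta_pos": [0, 0, 0], "angular": [0, 0, 0], "jaw": 0}, {"delta_pos": [0, 0, 0], "angular": [0, 0, 0], "jaw": 0}, {"delta_pos": [0, 0, 0], "angular": [0, 0, 0], "jaw": 0}, {"delta_pos": [0, 0, 0], "angular": [0, 0, 0], "jaw": 0}]}}

```text
time_s: 8.53
eef_pos: [0.5348, 0.0098, 0.1213]
tcp_rot: [[-0.972, 0.236, 0.0], [0.236, 0.972, -0.0], [-0.0, -0.0, -1.0]]
force: [0.1, -0.7, 0.5]
width: -0.001
gripper_force: 0.0
```

Request:
{"method": "drive_tool", "body": {"increments": [{"delta_pos": [0, 0, -0.015], "angular": [0, 0, 0], "jaw": 0}, {"delta_pos": [0, 0, -0.015], "angular": [0, 0, 0], "jaw": 0}, {"delta_pos": [0, 0, -0.007], "angular": [0, 0, 0], "jaw": 0}, {"delta_pos": [0, 0, -0.003], "angular": [0, 0, 0], "jaw": 0}, {"delta_pos": [0, 0, -0.003], "angular": [0, 0, 0], "jaw": 0}, {"delta_pos": [0, 0, -0.003], "angular": [0, 0, 0], "jaw": 0}, {"delta_pos": [0, 0, -0.003], "angular": [0, 0, 0], "jaw": 0}, {"delta_pos": [0, 0, -0.003], "angular": [0, 0, 0], "jaw": 0}, {"delta_pos": [0, 0, -0.003], "angular": [0, 0, 0], "jaw": 0}, {"delta_pos": [0, 0, 0], "angular": [0, 0, 0], "jaw": 0}, {"delta_pos": [0, 0, 0], "angular": [0, 0, 0], "jaw": 0}, {"delta_pos": [0, 0, 0], "angular": [0, 0, 0], "jaw": 0}]}}

```text
time_s: 9.53
eef_pos: [0.5343, 0.0106, 0.0663]
tcp_rot: [[-0.972, 0.235, -0.0], [0.235, 0.972, 0.0], [0.0, 0.0, -1.0]]
force: [0.2, 1.2, -0.5]
width: -0.003
gripper_force: 0.0
```

Request:
{"method": "drive_tool", "body": {"increments": [{"delta_pos": [0, 0, -0.001], "angular": [0, 0, 0], "jaw": 0}, {"delta_pos": [0, 0, -0.001], "angular": [0, 0, 0], "jaw": 0}, {"delta_pos": [0, 0, -0.001], "angular": [0, 0, 0], "jaw": 0}, {"delta_pos": [0, 0, 0], "angular": [0, 0, 0], "jaw": 0}, {"delta_pos": [0, 0, 0], "angular": [0, 0, 0], "jaw": 0}]}}

```text
time_s: 9.95
eef_pos: [0.5345, 0.0106, 0.0639]
tcp_rot: [[-0.972, 0.235, 0.001], [0.235, 0.972, 0.0], [-0.001, 0.0, -1.0]]
force: [-3.7, 1.1, 11.6]
width: -0.003
gripper_force: 6.4
```

```bash
python3 - <<'E'
from h import *
s=viewer.snapshot("side")
cv2.imwrite("pics/n2.png",cv2.resize(s["color"][130:330,230:470],None,fx=2.5,fy=2.5))
x=status.sense();print(x["time_s"],x["eef_pos"],x["force"],x["gripper_force"])
E
```

```text
10.0 [0.53452662 0.01056975 0.06392309] [-4.34787704  0.62512406 12.55827063] 6.333206911222078
```

View pics/n2.png

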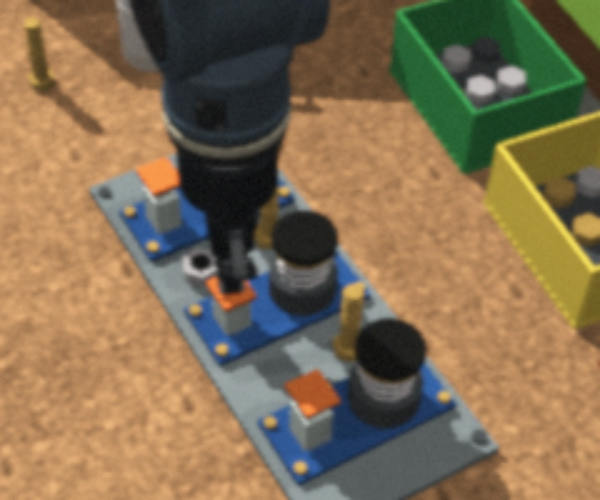

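The fingertip is on the place 2 tag, at about (232,290) in the crop. The tag sits on its block with a firm 12 N stop, and the other tags are up. Next I'll retreat straight up and check.

Request:
{"method": "drive_tool", "body": {"increments": [{"delta_pos": [0, 0, 0.01], "angular": [0, 0, 0], "jaw": 0}, {"delta_pos": [0, 0, 0.03], "angular": [0, 0, 0], "jaw": 0}, {"delta_pos": [0, 0, 0.04], "angular": [0, 0, 0], "jaw": 0}, {"delta_pos": [0, 0, 0.04], "angular": [0, 0, 0], "jaw": 0}, {"delta_pos": [0, 0, 0.04], "angular": [0, 0, 0], "jaw": 0}, {"delta_pos": [0, 0, 0], "angular": [0, 0, 0], "jaw": 0}, {"delta_pos": [0, 0, 0], "angular": [0, 0, 0], "jaw": 0}, {"delta_pos": [0, 0, 0], "angular": [0, 0, 0], "jaw": 0}, {"delta_pos": [0, 0, 0], "angular": [0, 0, 0], "jaw": 0}]}}

```text
time_s: 10.75
eef_pos: [0.5336, 0.0104, 0.2222]
tcp_rot: [[-0.972, 0.236, -0.002], [0.236, 0.972, -0.0], [0.002, -0.0, -1.0]]
force: [-0.5, -0.8, -0.6]
width: -0.0
gripper_force: 0.0
```

```bash
python3 - <<'E'
from h import *
s=viewer.snapshot("side")
cv2.imwrite("pics/n3.png",cv2.resize(s["color"][90:330,230:470],None,fx=2.4,fy=2.4))
for c,st in blobs(s,(5,150,120),(18,255,255)): print(c,onplane(s,*c,.08).round(4),onplane(s,*c,.064).round(4))
E
```

```text
[160.8 114.9] [0.3047 0.5544 0.08  ] [0.3046 0.5772 0.064 ]
[293.4 200. ] [0.5182 0.1388 0.08  ] [0.5225 0.1533 0.064 ]
[321.7 245.3] [ 0.5285 -0.0021  0.08  ] [0.5329 0.0096 0.064 ]
[354.3 286.8] [ 0.5483 -0.1193  0.08  ] [ 0.5532 -0.1098  0.064 ]
```

View pics/n3.png

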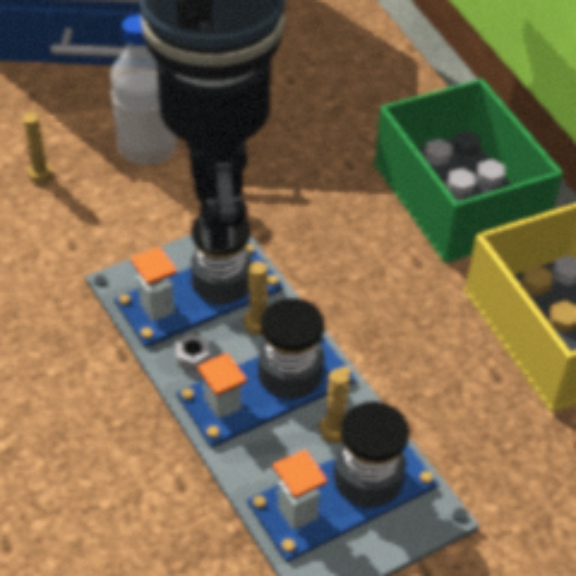

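The picture shows the middle tag down at (222,374) in the crop; its blob fits z = .064 at the same xy as before. The outer tags haven't moved, the bolts and bottle are upright, and the arm is clear.

```bash
python3 -c "
from rig import manip
print(manip.finish_job())"
```

```text
the job is handed in; nothing more can be done
None
```

I handed the job in with the tag at place 2 pushed fully down: place 2 was the softest mount, at about 4 N for 8 mm against about 9 N at place 1 and 12 N at place 3, and in the last side view the other two tags were still up and the bolts, nut and bottle looked undisturbed (the washer and wrench were outside that crop).

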